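Put the diffractometer accessories back in their trays

ROBOT

A 6-joint arm with a two-finger parallel gripper is mounted at the origin on the work surface. World frame = base frame: x ahead of the robot, y to its left, z up, the work surface at z = 0. Lengths are in mm, angles in rad, forces in N, time in s.
With the tool pointing down it reaches from about 375 to 825 mm from the base axis. Payload 5.5 kg.
Tool frame: the origin (TCP) lies on the centre line of the jaws, within the pads' length; the fingertips stand ctrl.tcp_to_tips ahead of it and the grasp point (between the pads) lies 3 mm ahead of it (ctrl.tcp_to_tips is the distance from the TCP to the fingertips, in mm); x points along the fingers, z is the direction in which the jaws open and shut, and the axes are right-handed (so a half turn about x gives the same grasp; the last joint's range is limited). The gripper opens to 85 mm and grips with 20 to 120 N. Pads are 22 mm wide; open, the fingers measure 114 mm over their backs; the gripper's body (76 mm by 85 mm) begins 54 mm behind the grasp point. The pads swing forward as they close: fully open they stand 13 mm farther back than shut.
Start: joints at [1.328, 0.314, -0.047, 1.21, 0, 1.571], TCP at [144.25, 582.398, 253.299] pointing down, gripper open.
Joint ranges: [-2.67, 2.67], [-0.69, 1.73], [-1.03, 1.25], [-2.08, 2.16], [-1.42, 1.45], [-3.14, 3.14]. Speed limits (rad/s): [2.39, 2.39, 3.01, 3.14, 3.14, 3.14].

INTERFACE

Orientations are given as a rotation vector (axis times angle).
In Python, from workcell import ctrl, viewer gives the robot as it stands. The module is installed in compiled form; this text tells all that it offers.
- The arm moves only by the tool carry_out, never from a script. Its argument "targets" is a list of rows, each a list of 7 numbers: the shift along the tool's x, y, z in mm, then the turn, a rotation vector about the tool's x, y, z in rad, then the finger opening in mm, from 0 to 85.4. A call has exactly 5 rows; each row is the pose to reach, as a shift and turn from the pose measured when the call began, along the tool's axes at that moment; what a row does not reach only later rows make up. A row lasts 1/12 s, in which the tool goes at most 41.7 mm and 7.16 degrees, less where a joint would pass 70% of its speed; a pose out of reach is approached as far as the arm can. A call with a gripper value outside its range is refused whole. The fingers move at their own pace and stop on an object; "grip_force" is the grip in N (left out, the last holds). Time passes only in rows, so rows that repeat a pose let the fingers close, or fill a call up. It gives the time, the measured TCP pose, the force and the opening at its end, in the units of the state.
- ctrl.observe(): the state, without advancing time (a new reading comes with each control period).
- viewer.capture(name): name is "scene" or "top"; returns the picture (384x512x3 uint8, red, green, blue); there is no depth.
- viewer.camera_info(name): a dict with "mtx" (3x3 intrinsics, pixels), "dist_coeffs" ([k1, k2, p1, p2, k3] as OpenCV has them; the pictures are not rectified), "R" (3x3) and "t" (3): a world point X has camera coordinates R X + t. Camera axes: x right, y down, z forward; pixel columns grow to the right and rows downward; lengths in mm; the calibration is good to about 2 mm. A picture is of the moment at which its call begins. camera_info takes no time and is no camera call.
- ctrl.job_done(): hands the job in, once; it reports no verdict.
The state is a dict: "clock": time; "qpos": joint angles; "qd": joint speeds; "joint_torque": joint torques, N m; "tool_pos": TCP position; "orientation": TCP orientation; "force": force on the tool from outside, world axes, zero at the start; "wrist_torque": the same for the moment, N m; "opening": finger opening in mm.
Only numpy, scipy, OpenCV 4.12 (cv2) and the standard library are available. Lean on these libraries where they do the work, as an engineer would, in place of code of your own. Each camera call takes 0.05 s, during which the arm holds its last target. There are 200 camera calls.

TASK

The measurements are finished: sort the loose accessories on the bench into their trays. Both round sample holders go into the blue tray, both slit blocks into the yellow tray, and the red-capped reference jar into the white tray, each standing upright and flat on the tray's floor. Leave the white mortar where it stands.

Things in the scene. Friction and masses are not known exactly. Their poses are not given: they have to be found in the camera images.
- holder_brown: sample holder: upright round aluminium puck, 46 mm in diameter, 35 mm tall, dark band near the foot, its flat top filled by a brown disc of 37 mm. About 0.11 kg, loose. Origin: centre of its underside; z up
- holder_green: sample holder: upright round aluminium puck, 46 mm in diameter, 35 mm tall, dark band near the foot, its flat top filled by a green disc of 37 mm. About 0.11 kg, loose. Origin: centre of its underside; z up
- slit_brass: beam slit block: plain upright rectangular block of gold-coloured brass with a dark line along the middle of its top, 26 mm (its x) by 50 mm (its y), 36 mm tall, loose, about 0.14 kg, turned to any yaw. Origin: centre of its underside; z up
- slit_black: beam slit block: plain upright rectangular block in black with a bright steel line along the middle of its top, 26 mm (its x) by 50 mm (its y), 36 mm tall, loose, about 0.14 kg, turned to any yaw. Origin: centre of its underside; z up
- jar_red: reference standard: small closed amber glass jar with a red screw cap, 44 mm tall; glass 38 mm in diameter up to 30 mm, cap 40 mm in diameter above that. About 0.09 kg, loose, standing upright. Origin: centre of its underside; z up
- tray_blue: blue plastic tray fixed to the bench, open at the top, 90 mm (its x) by 150 mm (its y) outside, inside 82 by 142 mm, no divider; floor 4 mm thick, low rim with its top 12 mm above the bench. Where sample holders belong. Origin: centre of its underside, on the bench; z up. It stands turned by up to 0.2 rad from the robot's axes
- tray_yellow: yellow plastic tray fixed to the bench, open at the top, 90 mm (its x) by 150 mm (its y) outside, inside 82 by 142 mm, no divider; floor 4 mm thick, low rim with its top 12 mm above the bench. Where slit blocks belong. Origin: centre of its underside, on the bench; z up. It stands turned by up to 0.2 rad from the robot's axes
- tray_white: white plastic tray fixed to the bench, open at the top, 90 mm (its x) by 150 mm (its y) outside, inside 82 by 142 mm, no divider; floor 4 mm thick, low rim with its top 12 mm above the bench. Where the reference standard belongs. Origin: centre of its underside, on the bench; z up. It stands turned by up to 0.2 rad from the robot's axes
- mortar: white porcelain mortar (an open bowl), 68 mm in diameter at the rim, 42 mm tall, loose, standing among the things to be sorted; not to be moved. Origin: centre of its underside; z up

How it is judged:
By the outcome, as a careful person would: the job done as asked, in the order asked, and still so for the second after the job is handed in, with the robot touching nothing.
It also fails if it takes over 112 s, if anything falls off the work surface, if the arm or the gripper's body presses on something with over 40 N, if the wrist force passes 120 N, or if a joint passes its speed limit or range.

## Working session

There is one attempt and no reset: what is moved stays moved. The work goes in short steps, Python scripts to look and compute and a tool call to move; the robot and the scene stay as the last step left them, time stands still between calls to the robot, and variables do not carry over. Pictures are saved under pics/ and viewed, about 12 in all and at most 16, crops included, and the job is handed in when it is done.

Besides the shell and the picture viewer there is one more tool, called after "Request:" as name([rows], argument=value, ...), one row to a line, values as JSON. carry_out: Moves the arm, as the interface text tells. Its arguments: {"type":"object","properties":{"targets":{"type":"array","items":{"type":"array","items":{"type":"number"}}},"grip_force":{"type":"number"}},"required":["targets"]}

```bash
mkdir -p pics; ls; python3 - <<'E'
from workcell import ctrl, viewer
import cv2,numpy as np
np.set_printoptions(precision=3,suppress=True)
print(ctrl.observe(),ctrl.tcp_to_tips)
for n in("scene","top"):
    i=viewer.camera_info(n);print(n,i, -np.array(i["R"]).T@np.array(i["t"]))
    cv2.imwrite(f"pics/{n}0.png",cv2.cvtColor(viewer.capture(n),cv2.COLOR_RGB2BGR))
a=cv2.imread("pics/top0.png");cv2.imwrite("pics/top0b.png",cv2.resize(a,(800,600),interpolation=cv2.INTER_CUBIC))
E
```

```text
pics
{'clock': 0.0, 'qpos': array([ 1.328,  0.314, -0.048,  1.21 , -0.   ,  1.571]), 'qd': array([ 0.001, -0.001, -0.   ,  0.001, -0.001, -0.001]), 'joint_torque': array([  0.   , -53.959,  33.975,   0.019,  -0.   ,   0.   ]), 'tool_pos': array([144.116, 581.88 , 252.427]), 'orientation': array([-1.03 ,  1.316,  1.028]), 'force': array([ 0.2  ,  0.436, -0.097]), 'wrist_torque': array([0.005, 0.021, 0.037]), 'opening': 85.17598685488784} 22.0
scene {'mtx': array([[477.48 ,   0.   , 253.161],
       [  0.   , 477.48 , 187.04 ],
       [  0.   ,   0.   ,   1.   ]]), 'dist_coeffs': array([-0.165,  0.   ,  0.   ,  0.   ,  0.   ]), 'R': array([[ 0.282,  0.959,  0.007],
       [ 0.649, -0.185, -0.738],
       [-0.706,  0.213, -0.675]]), 't': array([-163.634, -337.77 , 1493.098])} [1320.062 -223.242  760.136]
top {'mtx': array([[364.385,   0.   , 258.012],
       [  0.   , 364.385, 192.276],
       [  0.   ,   0.   ,   1.   ]]), 'dist_coeffs': array([-0.12,  0.  ,  0.  ,  0.  ,  0.  ]), 'R': array([[ 0.017, -1.   ,  0.011],
       [-0.989, -0.018, -0.149],
       [ 0.149, -0.008, -0.989]]), 't': array([-14.395, 537.996, 872.861])} [401.792   2.588 943.445]
```

View pics/top0.png

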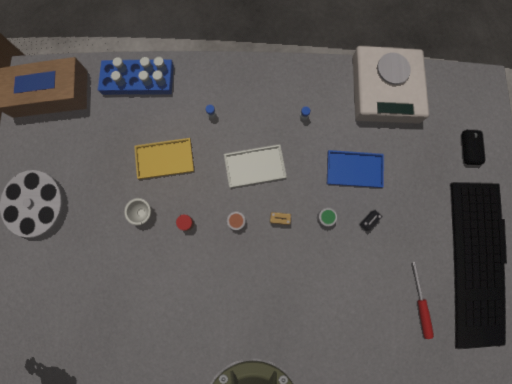

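View pics/scene0.png

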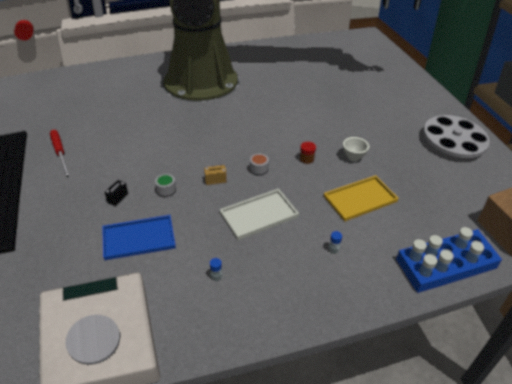

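The top view shows, at pixel (u,v): yellow tray (164,159), white tray (255,167), blue tray (355,169). The objects stand in a row at v≈215: mortar 138, jar 184, brown 236, brass 281, green 328, black 371. The scene view agrees. Next I'll measure them.

```bash
cat > h.py <<'E'
import cv2,numpy as np
from workcell import ctrl, viewer
from scipy.spatial.transform import Rotation as Ro
np.set_printoptions(precision=2,suppress=True)
INFO={n:{k:np.array(v,float) for k,v in viewer.camera_info(n).items()} for n in("scene","top")}
def cast(n,uv,z):
    i=INFO[n];p=cv2.undistortPoints(np.array(uv,float).reshape(-1,1,2),i["mtx"],i["dist_coeffs"])[:,0]
    d=np.c_[p,np.ones(len(p))]@i["R"];c=-i["R"].T@i["t"]
    return c+d*((z-c[2])/d[:,2])[:,None]
def proj(n,X):
    i=INFO[n];return cv2.projectPoints(np.array(X,float).reshape(-1,1,3),cv2.Rodrigues(i["R"])[0],i["t"],i["mtx"],i["dist_coeffs"])[0][:,0]
def hsv(im): return cv2.cvtColor(im,cv2.COLOR_RGB2HSV)
def blob(mask,near,r):
    """contour nearest to a pixel"""
    m=mask.astype(np.uint8)*255;k=np.zeros_like(m);cv2.circle(k,tuple(int(x) for x in near),r,255,-1)
    cs=cv2.findContours(m&k,cv2.RETR_EXTERNAL,cv2.CHAIN_APPROX_NONE)[0]
    return max(cs,key=cv2.contourArea) if cs else None
def rgb(p): return cv2.cvtColor(cv2.imread(p),cv2.COLOR_BGR2RGB)
def rect(pts):
    (c,s,a)=cv2.minAreaRect(np.float32(pts[:,:2]))
    if s[0]<s[1]: a+=90   # long side direction
    return np.array(c),sorted(s),(a+90)%180-90
E
cat > m.py <<'E'
from h import *
R={"top":rgb("pics/top0.png"),"scene":rgb("pics/scene0.png")}
def rng(h,lo,hi): return cv2.inRange(h,np.array(lo),np.array(hi))>0
near={"top":dict(yel=(164,159),white=(255,167),blue=(355,169),jar=(184,222),brown=(236,220),brass=(281,218),green=(328,217),black=(371,221),mortar=(138,212)),
"scene":dict(yel=(361,197),white=(258,212),blue=(139,237),jar=(308,150),brown=(260,161),brass=(215,174),green=(165,181),black=(116,192),mortar=(355,148))}
for n in R:
    h=hsv(R[n]);H,S,V=[h[...,k].astype(int) for k in range(3)]
    M=dict(yel=(H>15)&(H<32)&(S>110),blue=(H>105)&(H<130)&(S>120),white=(V>125)&(S<80),jar=((H<8)|(H>172))&(S>130),
      brown=(H<20)&(S>90),green=(H>45)&(H<85)&(S>90),brass=(H>10)&(H<32)&(S>80),black=V<48,mortar=(V>120)&(S<80))
    Z=dict(yel=12,blue=12,white=12,jar=44,brown=35,green=35,brass=36,black=36,mortar=42)
    for k in M:
        c=blob(M[k],near[n][k],45 if k in("yel","blue","white") else 15 if k!="mortar" else 18)
        if c is None: print(n,k,None);continue
        c=cv2.convexHull(c)[:,0]
        P=cast(n,c,Z[k]);cc,s,a=rect(P);mo=cv2.moments(c)
        print(n,k,"rect",cc,np.array(s),"ang %.1f"%a,"centroid",cast(n,[[mo["m10"]/mo["m00"],mo["m01"]/mo["m00"]]],Z[k])[0,:2])
t=R["top"][195:245,120:390];s=R["scene"][130:215,95:375]
t=cv2.resize(t,None,fx=2.9,fy=2.9,interpolation=2);s=cv2.resize(s,(t.shape[1],int(85*t.shape[1]/280)),interpolation=2)
cv2.imwrite("pics/crop1.png",cv2.cvtColor(np.vstack([t,s]),cv2.COLOR_RGB2BGR))
E
python3 m.py
```

```text
top yel rect [629.22 245.82] [ 91.92 151.04] ang -80.9 centroid [628.76 245.03]
top blue rect [ 610.94 -260.61] [ 90.71 147.37] ang 87.4 centroid [ 610.2  -260.08]
top white rect [614.74   5.03] [ 91.33 153.19] ang -78.9 centroid [614.07   5.35]
top jar rect [459.93 178.12] [34.68 37.62] ang -88.7 centroid [459.66 177.23]
top brown rect [466.84  49.85] [31.68 31.87] ang 46.2 centroid [467.18  49.65]
top green rect [ 480.63 -182.1 ] [27.74 30.68] ang -89.2 centroid [ 480.63 -182.  ]
top brass rect [474.34 -61.23] [27.42 50.61] ang 85.8 centroid [474.5  -61.15]
top black rect [ 472.03 -290.62] [30.05 55.53] ang -43.0 centroid [ 471.46 -288.92]
top mortar rect [485.06 299.11] [64.27 66.03] ang 3.3 centroid [484.9  298.37]
scene yel rect [636.26 240.37] [ 97.   154.52] ang -80.7 centroid [638.43 237.78]
scene blue rect [ 617.62 -264.  ] [ 97.52 148.13] ang 87.2 centroid [ 619.75 -264.35]
scene white rect [616.21   3.08] [ 96.1  152.93] ang -78.9 centroid [618.25   1.09]
scene jar rect [472.98 171.38] [34.58 52.99] ang -20.7 centroid [472.47 170.75]
scene brown rect [468.5   46.49] [30.22 30.86] ang 35.7 centroid [468.86  46.12]
scene green rect [ 482.57 -183.66] [27.65 31.03] ang 74.1 centroid [ 482.16 -183.44]
scene brass rect [495.96 -67.37] [49.65 64.34] ang -8.6 centroid [496.88 -68.18]
scene black rect [ 502.19 -292.68] [48.74 60.05] ang -59.4 centroid [ 501.31 -296.23]
scene mortar rect [486.55 294.83] [67.87 70.89] ang -53.0 centroid [487.23 294.29]
```

View pics/crop1.png

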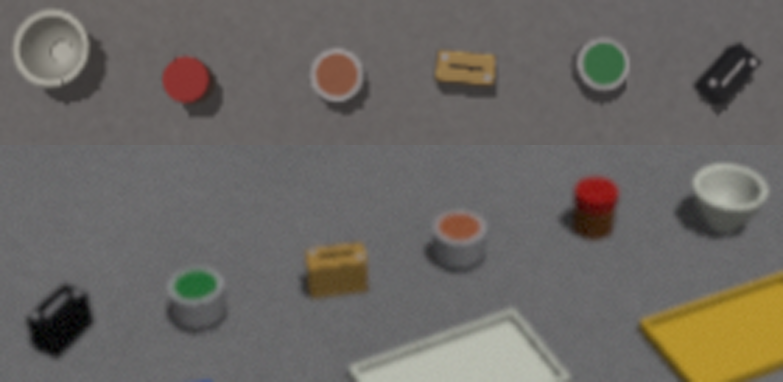

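The crop shows all objects upright. Brass has its long side along y, and black is diagonal at about 45°, with its steel line near top pixel (373,219).

Estimates from averaging both views:

| Thing | Position (mm) | Yaw |
|---|---|---|
| brown | (468,48) | – |
| green | (481.5,-183) | – |
| blue tray | (612,-262) | -2.6° |
| yellow tray | (631,243) | 9.1° |
| white tray | (614,4) | 11.1° |

The measured sizes match the ones given.

```bash
cat > plan.py <<'E'
import sys
from h import *
def pose():
    o=ctrl.observe();return o,o["tool_pos"],Ro.from_rotvec(o["orientation"])
def goal(yaw): # tool x down, tool z (jaws) at world yaw
    y=np.radians(yaw);z=np.array([np.cos(y),np.sin(y),0]);x=np.array([0,0,-1.]);return Ro.from_matrix(np.c_[x,np.cross(z,x),z])
def plan(x,y,z,yaw):
    o,p,r=pose();j=r.as_matrix()[:,2];cur=np.degrees(np.arctan2(j[1],j[0]))
    d=r.inv().apply(np.array([x,y,z])-p);t=(r.inv()*goal(yaw)).as_rotvec()
    print("t%.2f pos"%o["clock"],p,"jaw %.1f"%cur,"q6 %.2f"%o["qpos"][5],"F",o["force"],"open %.1f"%o["opening"],"\n-> shift",d,"dist %.0f"%np.linalg.norm(d),"turn",t,"deg %.0f"%np.degrees(np.linalg.norm(t)))
if __name__=="__main__": plan(*map(float,sys.argv[1:5]))
E
python3 - <<'E'
from h import *
im=rgb("pics/top0.png");h=hsv(im)
c=cast("top",[[372.9,219.5]],36);print("hand",c)
sub=h[205:235,358:388,2].astype(int);print(sub[6:24,4:26])
E
for y in 0 180 90; do python3 plan.py 468 48 150 $y; done
```

```text
hand [[ 474.43 -297.07   36.  ]]
[[101 100 103 104 103 103 102  94  73  55  44  38  38  40  56  83  94 101
  103 102 102 105]
 [101 103 104 104 104 104  99  77  47  35  33  34  36  37  40  54  71  93
  101 103 103 105]
 [102 102 102 102 103 101  86  56  35  33  35  35  36  36  37  38  46  72
   93 101 103 104]
 [103 103 101 101  99  88  59  35  33  36  39  36  37  39  43  38  41  59
   78  94 101 103]
 [104 103 101 100  85  59  37  33  35  38  37  36  42  62  78  47  65 100
   88  76  91 101]
 [104 103 100  89  63  38  32  33  36  37  37  41  67 103  91  50  78 125
  110  67  80 100]
 [104 102  90  66  42  32  35  37  38  37  37  58 106 106  70  43  63 100
   94  74  91 101]
 [103  92  68  43  32  33  37  36  36  37  52  92 113  74  43  37  38  56
   73  91 102 104]
 [ 92  68  44  33  33  37  39  37  36  51  88 104  84  47  36  36  39  60
   90 101 103 105]
 [ 69  45  32  34  38  37  36  39  49  87 104  83  48  38  37  37  48  77
  101 104 104 105]
 [ 46  34  37  48  45  40  38  47  82 102  83  50  38  37  35  39  52  78
  100 104 105 104]
 [ 33  36  56  94  84  53  45  78 110  91  5
[... 385 characters left out ...]
  92 103 105 104
  103 102 101 101]
 [ 37  32  30  29  33  34  37  37  38  41  44  58  88  94 101 105 105 104
  102 102 102 102]
 [ 51  41  32  31  31  32  36  38  38  45  54  69  98 101 104 105 106 104
  102 103 102 102]]
t0.10 pos [144.13 581.92 252.54] jaw 76.1 q6 1.57 F [-0.16 -0.17  0.17] open 85.3 
-> shift [ 103.21 -442.74 -440.23] dist 633 turn [ 1.33 -0.    0.  ] deg 76
t0.10 pos [144.13 581.92 252.54] jaw 76.1 q6 1.57 F [-0.16 -0.17  0.17] open 85.3 
-> shift [ 103.21 -442.74 -440.23] dist 633 turn [-1.81 -0.   -0.  ] deg 104
t0.10 pos [144.13 581.92 252.54] jaw 76.1 q6 1.57 F [-0.16 -0.17  0.17] open 85.3 
-> shift [ 103.21 -442.74 -440.23] dist 633 turn [-0.24 -0.   -0.  ] deg 14
```

Request:
carry_out([
  [5,-22,-22,0,0,0,85],
  [10,-44,-44,0,0,0,85],
  [16,-66,-66,0,0,0,85],
  [21,-88,-88,0,0,0,85],
  [26,-111,-110,0,0,0,85],
], grip_force=60)

```text
clock: 0.52
tool_pos: [225.6, 446.9, 226.0]
orientation: [-1.03, 1.316, 1.028]
force: [0.9, -0.3, -0.7]
opening: 85.1
```

Request:
carry_out([
  [5,-22,-22,0,0,0,85],
  [10,-44,-44,0,0,0,85],
  [16,-66,-66,0,0,0,85],
  [21,-88,-88,0,0,0,85],
  [26,-111,-110,0,0,0,85],
])

```text
clock: 0.93
tool_pos: [307.1, 311.8, 199.7]
orientation: [-1.031, 1.317, 1.029]
force: [1.3, -0.1, -0.0]
opening: 85.3
```

Request:
carry_out([
  [5,-22,-22,0,0,0,85],
  [10,-44,-44,0,0,0,85],
  [16,-66,-66,0,0,0,85],
  [21,-88,-88,0,0,0,85],
  [26,-111,-110,0,0,0,85],
])

```text
clock: 1.35
tool_pos: [388.7, 176.8, 173.6]
orientation: [-1.031, 1.317, 1.029]
force: [0.4, 0.4, 0.1]
opening: 85.2
```

Request:
carry_out([
  [5,-22,-22,0,0,0,85],
  [10,-44,-44,0,0,0,85],
  [16,-66,-66,0,0,0,85],
  [21,-88,-88,0,0,0,85],
  [26,-111,-110,0,0,0,85],
])

```text
clock: 1.77
tool_pos: [470.2, 41.9, 147.3]
orientation: [-1.03, 1.317, 1.029]
force: [0.2, 0.6, 0.8]
opening: 84.8
```

Request:
carry_out([
  [0,0,0,0.1,0,0,85],
  [0,0,0,0.2,0,0,85],
  [0,0,0,0.3,0,0,85],
  [0,0,0,0.4,0,0,85],
  [0,0,0,0.46,0,0,85],
])

```text
clock: 2.18
tool_pos: [469.8, 41.6, 146.9]
orientation: [-0.676, 1.467, 0.674]
force: [-0.3, -0.1, 0.6]
opening: 84.9
```

Request:
carry_out([
  [0,0,0,0.1,0,0,85],
  [0,0,0,0.2,0,0,85],
  [0,0,0,0.3,0,0,85],
  [0,0,0,0.4,0,0,85],
  [0,0,0,0.46,0,0,85],
])

```text
clock: 2.6
tool_pos: [469.5, 41.6, 146.6]
orientation: [-0.315, 1.552, 0.312]
force: [-0.2, 0.2, 0.1]
opening: 85.0
```

Request:
carry_out([
  [0,0,0,0.1,0,0,85],
  [0,0,0,0.2,0,0,85],
  [0,0,0,0.3,0,0,85],
  [0,0,0,0.4,0,0,85],
  [0,0,0,0.46,0,0,85],
])

```text
clock: 3.02
tool_pos: [469.1, 41.6, 146.2]
orientation: [0.049, 1.575, -0.054]
force: [-0.0, 0.4, 0.3]
opening: 85.0
```

```bash
python3 plan.py 468 48 100 -2.6
```

```text
t3.02 pos [469.15  41.55 146.25] jaw -3.7 q6 1.73 F [-0.03  0.43  0.29] open 85.0 
-> shift [46.23  6.51 -1.37] dist 47 turn [-0.02 -0.    0.  ] deg 1
```

Request:
carry_out([
  [20,6.5,-1.4,-0.02,0,0,85],
  [55,6.5,-1.4,-0.02,0,0,85],
  [85,6.5,-1.4,-0.02,0,0,85],
  [105,6.5,-1.4,-0.02,0,0,85],
  [115,6.5,-1.4,-0.02,0,0,85],
])

```text
clock: 3.43
tool_pos: [465.2, 47.6, 28.5]
orientation: [0.033, 1.58, -0.038]
force: [-0.9, 0.9, 0.3]
opening: 85.0
```

Request:
carry_out([
  [0,0,0,0,0,0,35],
  [0,0,0,0,0,0,35],
  [0,0,0,0,0,0,35],
  [0,0,0,0,0,0,35],
  [0,0,0,0,0,0,35],
], grip_force=50)

```text
clock: 3.85
tool_pos: [466.4, 47.7, 30.0]
orientation: [0.033, 1.577, -0.038]
force: [-1.2, -0.0, 4.7]
opening: 44.7
```

Request:
carry_out([
  [0,0,0,0,0,0,35],
  [0,0,0,0,0,0,35],
  [0,0,0,0,0,0,35],
  [0,0,0,0,0,0,35],
  [0,0,0,0,0,0,35],
])

```text
clock: 4.27
tool_pos: [466.4, 47.7, 30.0]
orientation: [0.033, 1.577, -0.038]
force: [-0.1, 1.0, 0.8]
opening: 44.5
```

```bash
python3 plan.py 468 48 31 -2.6
```

```text
t4.27 pos [466.37  47.67  29.99] jaw -2.6 q6 1.72 F [-0.12  0.98  0.83] open 44.5 
-> shift [-1.02  0.4   1.61] dist 2 turn [ 0.   -0.01  0.  ] deg 0
```

Request:
carry_out([
  [-10,0,0,0,0,0,35],
  [-30,0,0,0,0,0,35],
  [-55,0,0,0,0,0,35],
  [-80,0,0,0,0,0,35],
  [-90,0,0,0,0,0,35],
])

```text
clock: 4.68
tool_pos: [468.7, 48.1, 123.5]
orientation: [0.033, 1.573, -0.038]
force: [0.5, 1.2, -0.6]
opening: 44.5
```

Request:
carry_out([
  [0,-20,12,0,0,0,35],
  [0,-50,30,0,0,0,35],
  [0,-80,48,0,0,0,35],
  [0,-110,66,0,0,0,35],
  [0,-133,80,0,0,0,35],
])

```text
clock: 5.1
tool_pos: [543.5, -90.6, 123.6]
orientation: [0.034, 1.572, -0.039]
force: [-0.2, -0.2, -0.9]
opening: 44.6
```

Request:
carry_out([
  [0,-20,12,0,0,0,35],
  [0,-50,30,0,0,0,35],
  [0,-80,48,0,0,0,35],
  [0,-110,66,0,0,0,35],
  [0,-133,80,0,0,0,35],
])

```text
clock: 5.52
tool_pos: [618.1, -229.6, 123.5]
orientation: [0.034, 1.572, -0.04]
force: [0.3, -0.0, -1.1]
opening: 44.6
```

```bash
python3 plan.py 613.6 -226 35.5 -2.6; python3 - <<'E'
from h import *
a=viewer.capture("scene");b=viewer.capture("top")
s=cv2.resize(a[120:300,60:320],None,fx=2.6,fy=2.6)
cv2.imwrite("pics/c2.png",cv2.cvtColor(s,cv2.COLOR_RGB2BGR))
E
```

```text
t5.52 pos [ 618.06 -229.59  123.53] jaw -2.7 q6 1.26 F [ 0.26 -0.04 -1.07] open 44.6 
-> shift [88.02  3.72 -4.48] dist 88 turn [-0. -0.  0.] deg 0
```

View pics/c2.png

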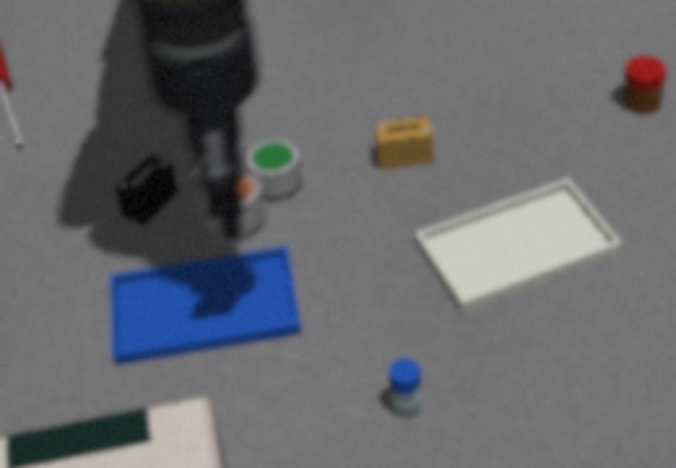

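Brown is held, above the blue tray. Now lower it in two stages.

Request:
carry_out([
  [20,3.7,-4.5,0,0,0,35],
  [45,3.7,-4.5,0,0,0,35],
  [65,3.7,-4.5,0,0,0,35],
  [75,3.7,-4.5,0,0,0,35],
  [80,3.7,-4.5,0,0,0,35],
])

```text
clock: 6.03
tool_pos: [612.7, -226.3, 41.2]
orientation: [0.036, 1.575, -0.042]
force: [0.3, -0.2, -1.0]
opening: 44.8
```

Request:
carry_out([
  [2,0,0,0,0,0,35],
  [4,0,0,0,0,0,35],
  [6,0,0,0,0,0,35],
  [7,0,0,0,0,0,35],
  [7,0,0,0,0,0,35],
])

```text
clock: 6.45
tool_pos: [613.2, -226.4, 34.8]
orientation: [0.036, 1.574, -0.042]
force: [-0.9, 0.9, -1.1]
opening: 44.8
```

```bash
python3 plan.py 613.6 -226 34.5 -2.6
```

```text
t6.45 pos [ 613.16 -226.44   34.84] jaw -2.8 q6 1.27 F [-0.89  0.89 -1.1 ] open 44.8 
-> shift [0.34 0.46 0.42] dist 1 turn [-0. -0.  0.] deg 0
```

Request:
carry_out([
  [0.5,0,0,0,0,0,35],
  [0.8,0,0,0,0,0,35],
  [0.8,0,0,0,0,0,35],
  [0.8,0,0,0,0,0,52],
  [0.8,0,0,0,0,0,52],
])

```text
clock: 6.87
tool_pos: [613.4, -226.6, 34.3]
orientation: [0.036, 1.573, -0.042]
force: [-0.0, -0.1, 0.0]
opening: 52.0
```

Request:
carry_out([
  [0,0,0,0,0,0,53],
  [-4,0,0,0,0,0,53],
  [-15,0,0,0,0,0,53],
  [-45,0,0,0,0,0,60],
  [-85,0,0,0,0,0,85],
])

```text
clock: 7.28
tool_pos: [611.2, -225.3, 117.8]
orientation: [0.037, 1.579, -0.04]
force: [-0.1, 0.4, -0.2]
opening: 70.5
```

```bash
python3 plan.py 481.5 -183 120 -2.6
```

```text
t7.28 pos [ 611.19 -225.33  117.82] jaw -2.8 q6 1.27 F [-0.09  0.39 -0.21] open 70.5 
-> shift [  -1.17   35.89 -131.63] dist 136 turn [-0.   -0.01  0.  ] deg 1
```

Request:
carry_out([
  [-1,9,-33,0,0,0,85],
  [-1,18,-66,0,0,0,85],
  [-1,27,-99,0,0,0,85],
  [-1,35,-127,0,-0.005,0,85],
  [-1,36,-131.5,0,-0.005,0,85],
])

```text
clock: 7.7
tool_pos: [476.3, -181.0, 120.2]
orientation: [0.038, 1.578, -0.04]
force: [0.2, 0.3, 0.1]
opening: 85.2
```

Request:
carry_out([
  [20,0,0,0,0,0,85],
  [45,0,0,0,0,0,85],
  [70,0,0,0,0,0,85],
  [83,0,0,0,0,0,85],
  [87,0,0,0,0,0,85],
])

```text
clock: 8.12
tool_pos: [474.8, -180.8, 31.9]
orientation: [0.039, 1.58, -0.039]
force: [-1.2, 0.3, -1.2]
opening: 85.3
```

```bash
python3 plan.py 481.5 -183 31 -2.6
```

```text
t8.12 pos [ 474.83 -180.76   31.86] jaw -2.8 q6 1.26 F [-1.25  0.26 -1.18] open 85.3 
-> shift [ 0.8  -1.9   6.78] dist 7 turn [-0.   -0.01  0.  ] deg 1
```

Request:
carry_out([
  [0.8,-2,3,0,-0.008,0,85],
  [0.8,-2,6.8,0,-0.008,0,85],
  [0.8,-2,6.8,0,-0.008,0,85],
  [0.8,-2,6.8,0,-0.008,0,35],
  [0.8,-2,6.8,0,-0.008,0,35],
])

```text
clock: 8.53
tool_pos: [482.4, -183.4, 32.0]
orientation: [0.038, 1.57, -0.039]
force: [0.5, -0.4, 0.3]
opening: 63.3
```

Request:
carry_out([
  [0,0,0,0,0,0,35],
  [0,0,0,0,0,0,35],
  [0,0,0,0,0,0,35],
  [0,0,0,0,0,0,35],
  [0,0,0,0,0,0,35],
])

```text
clock: 8.95
tool_pos: [482.9, -183.6, 32.9]
orientation: [0.038, 1.569, -0.04]
force: [-1.1, 0.9, 6.7]
opening: 44.4
```

```bash
python3 plan.py 610.4 -298 31 -2.6
```

```text
t8.95 pos [ 482.85 -183.58   32.88] jaw -2.8 q6 1.26 F [-1.05  0.88  6.73] open 44.4 
-> shift [   2.2  -107.99  133.03] dist 171 turn [-0.  0.  0.] deg 0
```

Request:
carry_out([
  [-10,0,0,0,0,0,35],
  [-30,0,0,0,0,0,35],
  [-55,0,0,0,0,0,35],
  [-80,0,0,0,0,0,35],
  [-88,0,0,0,0,0,35],
])

```text
clock: 9.37
tool_pos: [484.7, -184.2, 125.0]
orientation: [0.036, 1.564, -0.041]
force: [1.0, 0.2, -0.9]
opening: 44.4
```

Request:
carry_out([
  [0,-15,18,0,0,0,35],
  [0,-40,50,0,0,0,35],
  [0,-68,84,0,0,0,35],
  [0,-95,117,0,0,0,35],
  [0,-106,130,0,0,0,35],
])

```text
clock: 9.78
tool_pos: [612.4, -299.5, 126.0]
orientation: [0.036, 1.562, -0.043]
force: [0.3, -0.2, -0.4]
opening: 44.5
```

```bash
python3 plan.py 610.4 -298 44 -2.6
```

```text
t9.78 pos [ 612.37 -299.51  126.  ] jaw -2.9 q6 1.17 F [ 0.28 -0.2  -0.45] open 44.5 
-> shift [81.97  1.79 -2.77] dist 82 turn [-0.    0.01  0.  ] deg 1
```

Request:
carry_out([
  [20,1.8,-2.8,0,0.009,0,35],
  [45,1.8,-2.8,0,0.009,0,35],
  [68,1.8,-2.8,0,0.009,0,35],
  [79,1.8,-2.8,0,0.009,0,35],
  [82,1.8,-2.8,0,0.009,0,35],
])

```text
clock: 10.2
tool_pos: [608.2, -296.9, 40.9]
orientation: [0.038, 1.576, -0.041]
force: [0.6, 1.0, -0.5]
opening: 44.8
```

Request:
carry_out([
  [1,0,0,0,0,0,35],
  [3,0,0,0,0,0,35],
  [5,0,0,0,0,0,35],
  [5.5,0,0,0,0,0,35],
  [5.5,0,0,0,0,0,35],
])

```text
clock: 10.62
tool_pos: [609.0, -297.3, 37.0]
orientation: [0.037, 1.573, -0.042]
force: [-1.4, -0.3, 3.5]
opening: 44.7
```

```bash
python3 plan.py 610.4 -298 37 -2.6
```

```text
t10.62 pos [ 608.98 -297.31   37.01] jaw -2.9 q6 1.17 F [-1.45 -0.33  3.52] open 44.7 
-> shift [ 0.01 -0.62  1.45] dist 2 turn [-0. -0.  0.] deg 0
```

Request:
carry_out([
  [0,0,0,0,0,0,35],
  [0,0,0,0,0,0,52],
  [0,0,0,0,0,0,52],
  [0,0,0,0,0,0,52],
  [0,0,0,0,0,0,52],
])

```text
clock: 11.03
tool_pos: [609.0, -297.3, 36.9]
orientation: [0.037, 1.573, -0.042]
force: [0.6, -0.3, 0.0]
opening: 51.9
```

Request:
carry_out([
  [-1,0,0,0,0,0,53],
  [-5,0,0,0,0,0,53],
  [-20,0,0,0,0,0,53],
  [-55,0,0,0,0,0,60],
  [-90,0,0,0,0,0,85],
])

```text
clock: 11.45
tool_pos: [607.8, -296.3, 126.4]
orientation: [0.038, 1.577, -0.041]
force: [0.9, -0.2, 1.5]
opening: 70.4
```

Request:
carry_out([
  [0,24,-14,0,0,0,85],
  [0,50,-29,0,0,0,85],
  [0,75,-43,0,0,0,85],
  [0,105,-58,0,0,0,85],
  [0,120,-67,0,0,0,85],
])

```text
clock: 11.87
tool_pos: [545.2, -170.4, 126.9]
orientation: [0.038, 1.578, -0.039]
force: [-0.0, -0.9, -0.4]
opening: 85.0
```

```bash
python3 plan.py 475.5 -62.5 120 -4.2;  python3 - <<'E'
from h import *
for n in("scene","top"):
    cv2.imwrite(f"pics/{n}3.png",cv2.cvtColor(viewer.capture(n),cv2.COLOR_RGB2BGR))
a=cv2.imread("pics/top3.png")[140:240,120:420];b=cv2.imread("pics/scene3.png")[140:270,80:320]
cv2.imwrite("pics/c3.png",np.vstack([cv2.resize(a,(750,250)),cv2.resize(b,(750,340))]))
E
```

```text
t11.87 pos [ 545.22 -170.43  126.89] jaw -2.8 q6 1.32 F [-0.01 -0.91 -0.41] open 85.0 
-> shift [  7.4  104.38 -74.88] dist 129 turn [ 0.02 -0.01  0.  ] deg 1
```

View pics/c3.png

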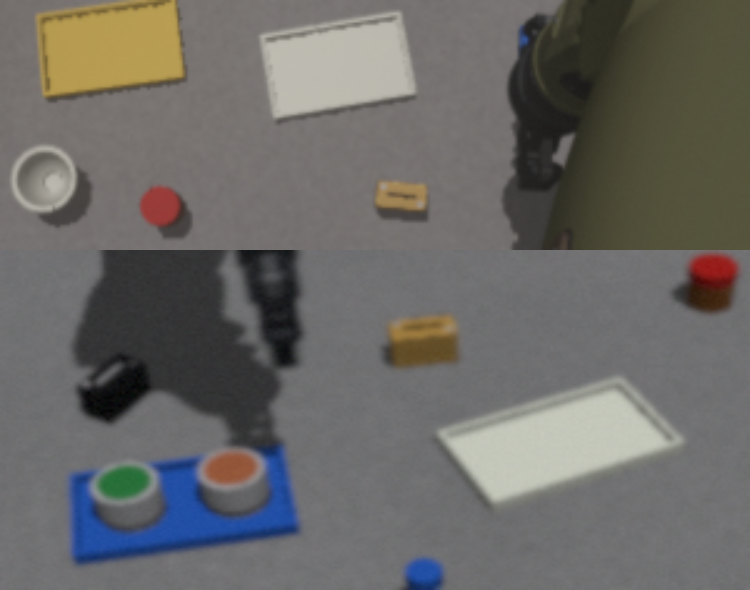

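Both holders stand in the blue tray. Next I'll refine brass's angle from its dark line.

```bash
python3 - <<'E'
from h import *
im=rgb("pics/top0.png");h=hsv(im)
mask=((h[...,0]>8)&(h[...,0]<32)&(h[...,1]>70)).astype(np.uint8)
c=cv2.convexHull(blob(mask>0,(281,218),16))
fill=np.zeros_like(mask);cv2.drawContours(fill,[c],-1,1,-1);fill=cv2.erode(fill,np.ones((3,3)))
V=h[...,2].astype(float);
def lin(w,n):
    v,u=np.nonzero(w>0);ww=w[v,u];P=cast("top",np.c_[u,v],36)[:,:2];m=(P*ww[:,None]).sum(0)/ww.sum()
    e=np.linalg.eigh(((P-m)*ww[:,None]).T@(P-m)/ww.sum());d=e[1][:,1];print(n,m,"ang",np.degrees(np.arctan2(d[1],d[0]))%180,"std",np.sqrt(e[0]))
med=np.median(V[fill>0]);lin(np.clip(med-25-V,0,None)*fill,"brass line")
print(cast("top",c[:,0],36)[:,:2].round(0).tolist())
print(V[210:227,268:294].astype(int))
w=np.zeros_like(V);w[205:235,358:388]=1;k=np.zeros_like(mask)
cv2.line(k,(369,224),(376,215),1,6);lin(np.clip(V-50,0,None)*k,"black line")
E
python3 plan.py 475.5 -62.5 120 -6
```

```text
brass line [472.96 -61.61] ang 82.2812434322372 std [5.24 6.89]
[[490.0, -48.0], [488.0, -73.0], [485.0, -86.0], [463.0, -86.0], [460.0, -84.0], [460.0, -66.0], [462.0, -41.0], [464.0, -36.0], [479.0, -36.0], [487.0, -38.0], [490.0, -41.0]]
[[106 106 106 104 102 103 103 104 105 105 106 106 106 106 106 106 106 106
  105 105 106 103 103 104 103 103]
 [105 105 104 105 105 104 105 103 105 107 107 107 107 106 106 106 105 104
  104 105 105 104 102 103 104 103]
 [105 105 102 113 122 122 122 120 119 123 123 120 115 114 108 107 108 105
  104 105 107 105 104 104 105 105]
 [104 105 104 128 145 147 147 147 147 149 150 144 137 132 125 123 123 120
  118 122 124 119 108 104 105 105]
 [103 103 103 127 146 146 147 148 148 148 148 148 147 146 146 147 147 147
  147 148 149 141 119 103 103 103]
 [102 101 105 129 145 146 146 146 146 146 146 146 146 147 147 147 147 147
  148 147 148 146 126 104 102 103]
 [104 101 109 133 146 147 142 134 133 135 137 139 140 142 144 145 145 146
  147 146 147 147 129 105 103 103]
 [103 102 113 136 147 146 130 103  93  96 103 110 111 121 128 130 131 132
  138 145 146 146 126 
[... 523 characters left out ...]
  143 143 141 129  97  92 104 105]
 [105 100  86  70  72  75  77  76  78  78  81  85  92 102 114 124 128 127
  128 131 129 114  88  90 103 104]
 [106 103  88  66  60  61  62  61  62  63  64  64  68  67  71  74  75  76
   77  78  79  77  71  88 101 104]
 [107 106  95  75  62  60  62  62  62  61  61  62  60  61  62  62  60  62
   61  62  60  61  64  88 102 104]
 [106 106 104  92  72  63  63  65  64  64  63  63  62  61  60  63  62  63
   61  60  59  60  65  89 102 104]]
black line [ 474.65 -296.32] ang 131.63717801485384 std [ 1.93 10.56]
t11.97 pos [ 545.31 -170.64  126.99] jaw -2.7 q6 1.32 F [ 0.08 -0.33  1.26] open 85.0 
-> shift [  7.47 104.71 -74.81] dist 129 turn [ 0.06 -0.01  0.  ] deg 3
```

Request:
carry_out([
  [2,30,-21,0.03,0,0,85],
  [5,60,-43,0.06,0,0,85],
  [7,90,-65,0.075,-0.008,0,85],
  [7,104,-74,0.075,-0.008,0,85],
  [7,104.5,-75,0.075,-0.008,0,85],
])

```text
clock: 12.38
tool_pos: [473.4, -60.8, 120.5]
orientation: [0.094, 1.57, -0.095]
force: [0.9, -0.3, 0.2]
opening: 84.9
```

Request:
carry_out([
  [20,0,0,0,0,0,80],
  [42,0,0,0,0,0,70],
  [62,0,0,0,0,0,65],
  [73,0,0,0,0,0,60],
  [76,0,0,0,0,0,60],
])

```text
clock: 12.8
tool_pos: [473.3, -61.8, 42.9]
orientation: [0.094, 1.572, -0.096]
force: [0.2, 0.7, 0.0]
opening: 59.9
```

```bash
python3 plan.py 475 -62.5 32 -7
```

```text
t12.80 pos [473.28 -61.83  42.95] jaw -6.9 q6 1.56 F [0.21 0.67 0.02] open 59.9 
-> shift [10.94 -0.44  1.82] dist 11 turn [ 0. -0.  0.] deg 0
```

Request:
carry_out([
  [4,-0.4,1.8,0,0,0,60],
  [8,-0.4,1.8,0,0,0,60],
  [11,-0.4,1.8,0,0,0,60],
  [11,-0.4,1.8,0,0,0,40],
  [11,-0.4,1.8,0,0,0,15],
])

```text
clock: 13.22
tool_pos: [475.4, -62.6, 32.3]
orientation: [0.094, 1.571, -0.096]
force: [0.3, -0.1, 1.2]
opening: 37.2
```

Request:
carry_out([
  [0,0,0,0,0,0,15],
  [0,0,0,0,0,0,15],
  [0,0,0,0,0,0,15],
  [0,0,0,0,0,0,15],
  [0,0,0,0,0,0,15],
])

```text
clock: 13.63
tool_pos: [475.8, -62.6, 32.8]
orientation: [0.094, 1.57, -0.096]
force: [-1.2, 0.3, 6.4]
opening: 25.3
```

```bash
python3 plan.py 475 -62.5 32 -7
```

```text
t13.63 pos [475.82 -62.64  32.76] jaw -6.9 q6 1.56 F [-1.18  0.32  6.41] open 25.3 
-> shift [ 0.76  0.04 -0.83] dist 1 turn [ 0. -0.  0.] deg 0
```

Request:
carry_out([
  [-10,0,0,0,0,0,15],
  [-30,0,0,0,0,0,15],
  [-55,0,0,0,0,0,15],
  [-80,0,0,0,0,0,15],
  [-88,0,0,0,0,0,15],
])

```text
clock: 14.05
tool_pos: [477.6, -62.7, 124.3]
orientation: [0.094, 1.566, -0.096]
force: [1.0, -0.4, -1.6]
opening: 25.1
```

Request:
carry_out([
  [0,20,9,0,0,0,15],
  [0,50,22,0,0,0,15],
  [0,82,36,0,0,0,15],
  [0,114,50,0,0,0,15],
  [0,144,64,0,0,0,15],
])

```text
clock: 14.47
tool_pos: [558.7, 74.0, 123.9]
orientation: [0.094, 1.567, -0.096]
force: [0.3, -0.4, -1.5]
opening: 24.8
```

Request:
carry_out([
  [0,33,15,-0.06,0,0,15],
  [0,65,30,-0.12,0,0,15],
  [0,98,44,-0.18,0,0,15],
  [0,128,57,-0.24,0,0,15],
  [0,140,61,-0.28,0,0,15],
])

```text
clock: 14.88
tool_pos: [637.7, 209.6, 123.0]
orientation: [-0.129, 1.564, 0.129]
force: [-0.8, 0.5, -1.3]
opening: 24.8
```

```bash
python3 plan.py 636.7 207.5 46 9.1
```

```text
t14.88 pos [637.74 209.58 122.95] jaw 9.4 q6 1.72 F [-0.84  0.48 -1.32] open 24.8 
-> shift [76.95 -1.85 -1.58] dist 77 turn [0.01 0.   0.  ] deg 0
```

Request:
carry_out([
  [20,-1.9,-1.6,0,0,0,15],
  [45,-1.9,-1.6,0,0,0,15],
  [65,-1.9,-1.6,0,0,0,15],
  [73,-1.9,-1.6,0,0,0,15],
  [76,-1.9,-1.6,0,0,0,15],
])

```text
clock: 15.3
tool_pos: [634.6, 206.9, 44.3]
orientation: [-0.13, 1.569, 0.128]
force: [-0.2, 0.1, -1.9]
opening: 25.2
```

```bash
python3 plan.py 636.7 207.5 36.8 9.1
```

```text
t15.30 pos [634.64 206.86  44.28] jaw 9.4 q6 1.72 F [-0.23  0.09 -1.91] open 25.2 
-> shift [7.48 0.3  2.16] dist 8 turn [ 0.01 -0.    0.  ] deg 0
```

Request:
carry_out([
  [2,0.3,2,0,0,0,15],
  [4.5,0.3,2,0,0,0,15],
  [6.5,0.3,2,0,0,0,15],
  [7.5,0.3,2,0,0,0,15],
  [7.5,0.3,2,0,0,0,15],
])

```text
clock: 15.72
tool_pos: [637.0, 207.5, 37.4]
orientation: [-0.13, 1.568, 0.128]
force: [0.1, 0.3, -1.6]
opening: 25.3
```

Request:
carry_out([
  [0,0,0,0,0,0,15],
  [0.3,0,0,0,0,0,15],
  [0.3,0,0,0,0,0,36],
  [0.3,0,0,0,0,0,40],
  [0.3,0,0,0,0,0,40],
])

```text
clock: 16.13
tool_pos: [637.2, 207.6, 37.5]
orientation: [-0.13, 1.567, 0.128]
force: [0.1, 0.1, -0.4]
opening: 40.0
```

Request:
carry_out([
  [-1,0,0,0,0,0,42],
  [-5,0,0,0,0,0,42],
  [-20,0,0,0,0,0,42],
  [-55,0,0,0,0,0,50],
  [-86,0,0,0,0,0,70],
])

```text
clock: 16.55
tool_pos: [636.2, 207.4, 123.8]
orientation: [-0.13, 1.57, 0.128]
force: [1.0, 1.0, -0.7]
opening: 60.9
```

```bash
python3 plan.py 475.5 -297.5 120 42
```

```text
t16.55 pos [636.25 207.4  123.83] jaw 9.4 q6 1.72 F [ 0.98  0.99 -0.66] open 60.9 
-> shift [   5.1  -471.75 -241.26] dist 530 turn [-0.57 -0.    0.  ] deg 33
```

Request:
carry_out([
  [0,-30,-15,0,0,0,80],
  [1,-62,-32,0,0,0,80],
  [1,-94,-48,0,0,0,80],
  [1,-126,-64,0,0,0,80],
  [1,-157,-80,0,0,0,80],
])

```text
clock: 16.97
tool_pos: [582.5, 38.0, 123.9]
orientation: [-0.131, 1.569, 0.128]
force: [0.8, -0.3, -0.1]
opening: 79.9
```

Request:
carry_out([
  [0,-32,-16,0,0,0,80],
  [1,-63,-32,0,0,0,80],
  [1,-94,-48,0,0,0,80],
  [1,-126,-64,0,0,0,80],
  [1,-157,-80,0,0,0,80],
])

```text
clock: 17.38
tool_pos: [528.9, -131.6, 123.9]
orientation: [-0.131, 1.568, 0.128]
force: [0.5, -0.5, -0.4]
opening: 79.7
```

Request:
carry_out([
  [0,-32,-16,0,0,0,80],
  [1,-63,-32,0,0,0,80],
  [1,-94,-48,0,0,0,80],
  [1,-126,-64,0,0,0,80],
  [1,-155,-79,0,0,0,80],
])

```text
clock: 17.8
tool_pos: [475.7, -299.5, 124.0]
orientation: [-0.131, 1.567, 0.127]
force: [0.9, 0.2, 0.5]
opening: 79.8
```

Request:
carry_out([
  [0,0,0,-0.12,0,0,80],
  [0,0,0,-0.24,0,0,80],
  [0,0,0,-0.36,0,0,80],
  [0,0,0,-0.48,0,0,80],
  [0,0,0,-0.57,0,0,80],
])

```text
clock: 18.22
tool_pos: [475.8, -299.8, 124.4]
orientation: [-0.581, 1.493, 0.576]
force: [-0.7, 0.5, -0.2]
opening: 79.9
```

```bash
python3 plan.py 475.5 -297.5 42 42;  python3 - <<'E'
from h import *
for n in("scene","top"):
    cv2.imwrite(f"pics/{n}4.png",cv2.cvtColor(viewer.capture(n),cv2.COLOR_RGB2BGR))
a=cv2.imread("pics/scene4.png")[120:260,80:420]
cv2.imwrite("pics/c4.png",cv2.resize(a,(782,322)))
E
```

```text
t18.22 pos [ 475.75 -299.81  124.45] jaw 42.4 q6 0.27 F [-0.69  0.54 -0.18] open 79.9 
-> shift [82.44  2.1   1.51] dist 82 turn [ 0.01 -0.    0.  ] deg 0
```

View pics/c4.png

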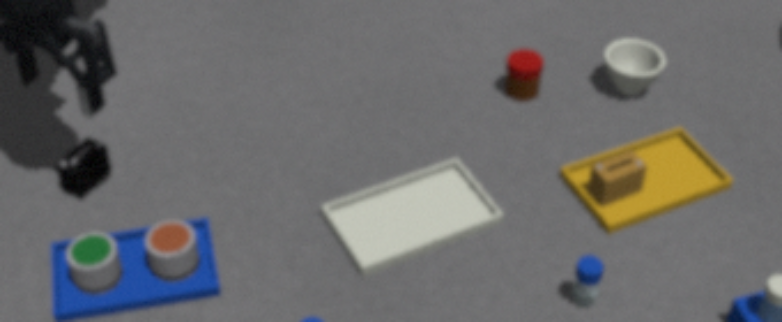

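Brass stands in the yellow tray and the jaws are above the black block. I'll descend now.

Request:
carry_out([
  [20,2,1.5,0,0,0,75],
  [45,2,1.5,0,0,0,70],
  [67,2,1.5,0,0,0,65],
  [78,2,1.5,0,0,0,65],
  [81,2,1.5,0,0,0,65],
])

```text
clock: 18.73
tool_pos: [474.2, -296.5, 41.5]
orientation: [-0.574, 1.497, 0.573]
force: [-0.0, -0.2, -0.4]
opening: 64.9
```

```bash
python3 plan.py 475.5 -297.5 32 42
```

```text
t18.73 pos [ 474.24 -296.48   41.5 ] jaw 42.0 q6 0.28 F [-0.02 -0.24 -0.37] open 64.9 
-> shift [ 9.5  -1.61  0.28] dist 10 turn [-0. -0. -0.] deg 0
```

Request:
carry_out([
  [4,-1.6,0.3,0,0,0,60],
  [8,-1.6,0.3,0,0,0,60],
  [9.5,-1.6,0.3,0,0,0,60],
  [9.5,-1.6,0.3,0,0,0,40],
  [9.5,-1.6,0.3,0,0,0,15],
])

```text
clock: 19.15
tool_pos: [476.0, -297.8, 32.6]
orientation: [-0.574, 1.496, 0.572]
force: [0.0, 0.5, -0.6]
opening: 37.3
```

Request:
carry_out([
  [0,0,0,0,0,0,15],
  [0,0,0,0,0,0,15],
  [0,0,0,0,0,0,15],
  [0,0,0,0,0,0,15],
  [0,0,0,0,0,0,15],
])

```text
clock: 19.57
tool_pos: [476.4, -298.1, 33.3]
orientation: [-0.575, 1.495, 0.572]
force: [-1.4, -0.5, 5.6]
opening: 25.6
```

```bash
python3 plan.py 625.3 278.5 120 9.1
```

```text
t19.57 pos [ 476.42 -298.08   33.26] jaw 42.0 q6 0.28 F [-1.35 -0.49  5.64] open 25.6 
-> shift [-88.26 328.93 496.13] dist 602 turn [ 0.57 -0.    0.  ] deg 33
```

Request:
carry_out([
  [-10,0,0,0,0,0,15],
  [-30,0,0,0,0,0,15],
  [-55,0,0,0,0,0,15],
  [-80,0,0,0,0,0,15],
  [-88,0,0,0,0,0,15],
])

```text
clock: 19.98
tool_pos: [477.9, -298.7, 124.9]
orientation: [-0.577, 1.493, 0.569]
force: [0.3, -0.8, -0.9]
opening: 25.5
```

Request:
carry_out([
  [0,0,0,0.11,0,0,15],
  [0,0,0,0.23,0,0,15],
  [0,0,0,0.35,0,0,15],
  [0,0,0,0.47,0,0,15],
  [0,0,0,0.57,0,0,15],
])

```text
clock: 20.4
tool_pos: [477.4, -298.4, 124.2]
orientation: [-0.126, 1.566, 0.12]
force: [0.1, -0.9, -1.9]
opening: 25.7
```

Request:
carry_out([
  [0,30,13,0,0,0,15],
  [0,66,29,0,0,0,15],
  [0,104,45,0,0,0,15],
  [0,142,62,0,0,0,15],
  [0,180,78,0,0,0,15],
])

```text
clock: 20.82
tool_pos: [525.9, -106.7, 122.9]
orientation: [-0.125, 1.567, 0.12]
force: [0.1, -0.3, -1.3]
opening: 25.6
```

Request:
carry_out([
  [0,36,16,0,0,0,15],
  [0,72,32,0,0,0,15],
  [0,108,47,0,0,0,15],
  [0,144,63,0,0,0,15],
  [0,180,78,0,0,0,15],
])

```text
clock: 21.23
tool_pos: [574.6, 85.2, 121.6]
orientation: [-0.126, 1.568, 0.12]
force: [1.4, 0.2, -2.0]
opening: 25.8
```

Request:
carry_out([
  [0,36,16,0,0,0,15],
  [0,72,32,0,0,0,15],
  [0,108,47,0,0,0,15],
  [0,144,63,0,0,0,15],
  [0,178,77,0,0,0,15],
])

```text
clock: 21.65
tool_pos: [622.7, 275.2, 119.9]
orientation: [-0.127, 1.569, 0.12]
force: [0.6, -1.0, -2.0]
opening: 25.7
```

```bash
python3 plan.py 625.3 278.5 46 9.1
```

```text
t21.65 pos [622.68 275.15 119.86] jaw 9.0 q6 1.83 F [ 0.58 -0.97 -2.04] open 25.7 
-> shift [73.84  3.21  3.24] dist 74 turn [-0. -0.  0.] deg 0
```

Request:
carry_out([
  [20,3.2,3.2,0,0,0,15],
  [45,3.2,3.2,0,0,0,15],
  [63,3.2,3.2,0,0,0,15],
  [71,3.2,3.2,0,0,0,15],
  [73,3.2,3.2,0,0,0,15],
])

```text
clock: 22.07
tool_pos: [623.2, 277.6, 43.9]
orientation: [-0.128, 1.573, 0.119]
force: [0.3, -0.7, -2.3]
opening: 25.9
```

```bash
python3 plan.py 625.3 278.5 37.3 9.1
```

```text
t22.07 pos [623.2  277.63  43.9 ] jaw 9.0 q6 1.83 F [ 0.35 -0.68 -2.32] open 25.9 
-> shift [6.58 0.57 2.26] dist 7 turn [-0.   -0.01  0.01] deg 0
```

Request:
carry_out([
  [2,0.6,2,0,0,0.005,15],
  [4.5,0.6,2,0,0,0.005,15],
  [6.2,0.6,2,0,0,0.005,15],
  [7,0.6,2,0,0,0.005,15],
  [7,0.6,2,0,0,0.005,15],
])

```text
clock: 22.48
tool_pos: [625.5, 278.5, 37.5]
orientation: [-0.124, 1.573, 0.123]
force: [-0.4, 0.3, -2.1]
opening: 26.1
```

Request:
carry_out([
  [0.2,0,0,0,0,0,15],
  [0.5,0,0,0,0,0,15],
  [0.5,0,0,0,0,0,36],
  [0.5,0,0,0,0,0,40],
  [0.5,0,0,0,0,0,40],
])

```text
clock: 22.9
tool_pos: [625.8, 278.7, 37.5]
orientation: [-0.123, 1.572, 0.123]
force: [-0.4, -0.6, -0.7]
opening: 39.7
```

Request:
carry_out([
  [-1,0,0,0,0,0,42],
  [-5,0,0,0,0,0,42],
  [-20,0,0,0,0,0,42],
  [-55,0,0,0,0,0,50],
  [-86,0,0,0,0,0,80],
])

```text
clock: 23.32
tool_pos: [625.3, 278.3, 123.9]
orientation: [-0.124, 1.574, 0.122]
force: [0.9, 0.6, -0.1]
opening: 60.7
```

```bash
python3 - <<'E'
from h import *
im=rgb("pics/scene4.png");h=hsv(im);H,S,V=[h[...,k].astype(int) for k in range(3)]
c=blob(((H<5)|(H>174))&(S>170)&(V>90),(308,148),12);print("scene cap",cv2.boundingRect(c))
x,y,w,hh=cv2.boundingRect(c);print(h[140:165,308])
E
python3 plan.py 461 176 130 9
```

```text
scene cap (302, 143, 13, 11)
[[178  41 119]
 [179 104 130]
 [  1 168 143]
 [  0 203 146]
 [  1 207 150]
 [  1 217 147]
 [  0 211 150]
 [  1 219 148]
 [  0 214 148]
 [  1 211 145]
 [  1 218 130]
 [  1 206 110]
 [  0 201  94]
 [  1 240  83]
 [  4 229  78]
 [  6 192  69]
 [ 13 206  62]
 [ 11 189  62]
 [ 15 213  61]
 [ 12 178  63]
 [ 15 217  60]
 [ 14 184  61]
 [ 13 143  68]
 [ 11  80  80]
 [  3  23  99]]
t23.32 pos [625.26 278.32 123.86] jaw 9.0 q6 1.83 F [ 0.95  0.65 -0.08] open 60.7 
-> shift [  -4.83  -75.44 -178.25] dist 194 turn [-0.   -0.01  0.  ] deg 0
```

Request:
carry_out([
  [-1,-14,-33,0,0,0,85],
  [-2,-28,-68,0,0,0,85],
  [-3,-44,-105,0,0,0,85],
  [-4,-60,-142,0,0,0,85],
  [-4,-75,-174,0,0,0,85],
])

```text
clock: 23.73
tool_pos: [463.0, 176.1, 129.6]
orientation: [-0.124, 1.574, 0.122]
force: [0.7, -0.9, 0.4]
opening: 84.9
```

Request:
carry_out([
  [10,0,0,0,0,0,85],
  [30,0,0,0,0,0,85],
  [52,0,0,0,0,0,85],
  [64,0,0,0,0,0,85],
  [68,0,0,0,0,0,85],
])

```text
clock: 24.15
tool_pos: [461.6, 175.6, 60.0]
orientation: [-0.125, 1.576, 0.122]
force: [-0.2, -0.8, 0.8]
opening: 85.4
```

```bash
python3 plan.py 461 176.3 40 9; python3 - <<'E'
from h import *
for n in("scene","top"):
    cv2.imwrite(f"pics/{n}5.png",cv2.cvtColor(viewer.capture(n),cv2.COLOR_RGB2BGR))
a=cv2.imread("pics/scene5.png")[100:240,200:430]
cv2.imwrite("pics/c5.png",cv2.resize(a,(690,420)))
E
```

```text
t24.15 pos [461.58 175.64  60.03] jaw 9.0 q6 1.78 F [-0.15 -0.75  0.85] open 85.4 
-> shift [20.03  0.77 -0.29] dist 20 turn [-0.   -0.01  0.  ] deg 1
```

View pics/c5.png

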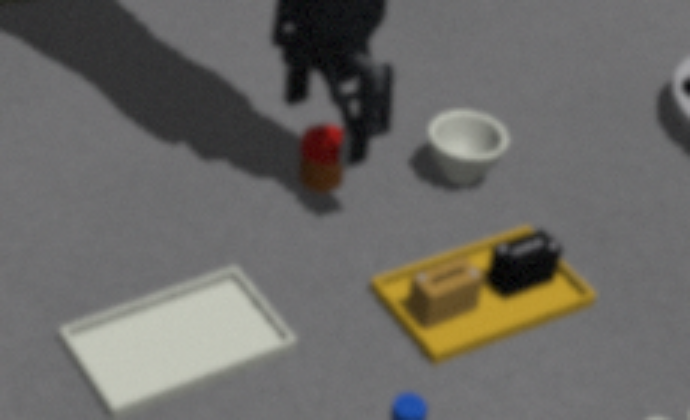

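```bash
python3 - <<'E'
from h import *
X=[[461,176,44],[461,176,0],[461.6,175.6,48],[461.6+43,175.6+7,48],[461.6+55,175.6+9,48],[461.6-43,175.6-7,48]]
print((proj("scene",X)-[200,100])*3)
im=rgb("pics/scene5.png");h=hsv(im);H,S,V=[h[...,k].astype(int) for k in range(3)]
c=blob(((H<8)|(H>172))&(S>150)&(V>90),(308,148),14);print((np.array(cv2.boundingRect(c))-[200,100,0,0])*3)
c=blob((H<18)&(S>120)&(V>40),(308,155),18);print((np.array(cv2.boundingRect(c))-[200,100,0,0])*3)
E
```

```text
[[324.08 135.46]
 [319.77 176.94]
 [324.29 132.1 ]
 [351.93 162.11]
 [359.94 170.75]
 [297.94 103.56]]
[324 126  18  18]
[300 126  42  66]
```

The picture agrees: the finger tips project to crop pixels (357,165) and (298,104), straddling the jar cap at (322,136). Both slit blocks stand in the yellow tray.

Request:
carry_out([
  [5,0.8,-0.3,0,-0.005,0,85],
  [12,0.8,-0.3,0,-0.005,0,85],
  [18,0.8,-0.3,0,-0.005,0,85],
  [19.5,0.8,-0.3,0,-0.005,0,85],
  [19.5,0.8,-0.3,0,-0.005,0,70],
])

```text
clock: 24.67
tool_pos: [461.3, 176.5, 41.1]
orientation: [-0.124, 1.571, 0.122]
force: [0.5, 1.4, -0.3]
opening: 74.8
```

Request:
carry_out([
  [0,0,0,0,0,0,30],
  [0,0,0,0,0,0,30],
  [0,0,0,0,0,0,30],
  [0,0,0,0,0,0,30],
  [0,0,0,0,0,0,30],
], grip_force=40)

```text
clock: 25.08
tool_pos: [461.5, 176.5, 41.6]
orientation: [-0.124, 1.571, 0.122]
force: [-1.5, -0.7, 5.0]
opening: 38.8
```

Request:
carry_out([
  [0,0,0,0,0,0,30],
  [0,0,0,0,0,0,30],
  [0,0,0,0,0,0,30],
  [0,0,0,0,0,0,30],
  [0,0,0,0,0,0,30],
])

```text
clock: 25.5
tool_pos: [461.6, 176.6, 41.6]
orientation: [-0.124, 1.571, 0.122]
force: [-0.4, -0.7, 2.7]
opening: 38.6
```

```bash
python3 plan.py 614 4 42 11
```

```text
t25.50 pos [461.65 176.6   41.63] jaw 9.0 q6 1.78 F [-0.38 -0.69  2.66] open 38.6 
-> shift [  -0.61 -194.3   123.49] dist 230 turn [-0.03 -0.    0.  ] deg 2
```

Request:
carry_out([
  [-8,0,0,0,0,0,30],
  [-28,0,0,0,0,0,30],
  [-50,0,0,0,0,0,30],
  [-70,0,0,0,0,0,30],
  [-78,0,0,0,0,0,30],
])

```text
clock: 25.92
tool_pos: [463.2, 177.2, 122.5]
orientation: [-0.123, 1.567, 0.123]
force: [-0.1, -0.0, -0.9]
opening: 38.6
```

Request:
carry_out([
  [0,-12,8,0,0,0,30],
  [0,-30,19,0,0,0,30],
  [0,-50,32,0,0,0,30],
  [0,-72,46,0,0,0,30],
  [0,-95,61,0,0,0,30],
])

```text
clock: 26.33
tool_pos: [538.5, 92.2, 122.3]
orientation: [-0.124, 1.568, 0.124]
force: [0.4, 0.3, -1.3]
opening: 38.2
```

Request:
carry_out([
  [0,-24,15,-0.01,0,0,30],
  [0,-48,31,-0.02,0,0,30],
  [0,-70,45,-0.03,0,0,30],
  [0,-88,56,-0.03,0,0,30],
  [0,-96,61,-0.03,0,0,30],
])

```text
clock: 26.75
tool_pos: [615.2, 4.8, 121.7]
orientation: [-0.146, 1.566, 0.145]
force: [-0.5, 0.9, -1.1]
opening: 38.7
```

```bash
python3 plan.py 614 4 54 11
```

```text
t26.75 pos [615.21   4.82 121.72] jaw 10.6 q6 1.39 F [-0.5   0.91 -1.15] open 38.7 
-> shift [67.72 -0.53 -1.32] dist 68 turn [-0.01 -0.    0.  ] deg 0
```

Request:
carry_out([
  [18,-0.5,-1.3,0,0,0,30],
  [40,-0.5,-1.3,0,0,0,30],
  [57,-0.5,-1.3,0,0,0,30],
  [65,-0.5,-1.3,0,0,0,30],
  [67,-0.5,-1.3,0,0,0,30],
])

```text
clock: 27.17
tool_pos: [612.0, 4.4, 52.6]
orientation: [-0.146, 1.57, 0.146]
force: [-0.6, -0.2, -0.8]
opening: 38.5
```

```bash
python3 plan.py 614 4 45.6 11
```

```text
t27.17 pos [611.99   4.41  52.64] jaw 10.7 q6 1.39 F [-0.58 -0.22 -0.84] open 38.5 
-> shift [ 7.03 -0.77  1.93] dist 7 turn [-0.01 -0.   -0.  ] deg 0
```

Request:
carry_out([
  [2,-0.8,1.5,0,0,0,30],
  [4.5,-0.8,1.5,0,0,0,30],
  [6.5,-0.8,1.5,0,0,0,30],
  [7.3,-0.8,1.5,0,0,0,30],
  [7.3,-0.8,1.5,0,0,0,30],
])

```text
clock: 27.58
tool_pos: [613.9, 4.0, 45.8]
orientation: [-0.146, 1.569, 0.146]
force: [0.4, -1.0, -1.1]
opening: 38.4
```

Request:
carry_out([
  [0.2,0,0,0,0,0,30],
  [0.5,0,0,0,0,0,30],
  [0.5,0,0,0,0,0,46],
  [0.5,0,0,0,0,0,50],
  [0.5,0,0,0,0,0,50],
])

```text
clock: 28.0
tool_pos: [614.1, 4.0, 45.5]
orientation: [-0.146, 1.569, 0.146]
force: [0.5, 0.2, 0.2]
opening: 50.1
```

Request:
carry_out([
  [-1,0,0,0,0,0,52],
  [-5,0,0,0,0,0,54],
  [-20,0,0,0,0,0,56],
  [-55,0,0,0,0,0,65],
  [-90,0,0,0,0,0,80],
])

```text
clock: 28.42
tool_pos: [612.8, 4.0, 135.3]
orientation: [-0.146, 1.573, 0.146]
force: [0.2, 0.5, 0.2]
opening: 75.1
```

Request:
carry_out([
  [-20,0,-25,0,0,0,80],
  [-45,0,-55,0,0,0,80],
  [-70,0,-90,0,0,0,80],
  [-95,0,-120,0,0,0,80],
  [-110,0,-140,0,0,0,80],
])

```text
clock: 28.83
tool_pos: [474.0, -22.2, 249.1]
orientation: [-0.146, 1.571, 0.146]
force: [1.4, 0.4, -0.2]
opening: 80.2
```

Request:
carry_out([
  [0,35,0,0,0,0,80],
  [0,70,0,0,0,0,80],
  [0,105,0,0,0,0,80],
  [0,140,0,0,0,0,80],
  [0,170,0,0,0,0,80],
])

```text
clock: 29.25
tool_pos: [441.9, 146.6, 249.9]
orientation: [-0.146, 1.57, 0.146]
force: [1.3, 0.1, 0.6]
opening: 79.9
```

Request:
carry_out([
  [0,35,0,0,0,0,80],
  [0,70,0,0,0,0,80],
  [0,105,0,0,0,0,80],
  [0,140,0,0,0,0,80],
  [0,170,0,0,0,0,80],
])

```text
clock: 29.67
tool_pos: [409.8, 315.9, 250.5]
orientation: [-0.146, 1.569, 0.147]
force: [0.2, -0.5, 0.1]
opening: 80.0
```

Request:
carry_out([
  [0,35,-25,0,0,0,80],
  [0,70,-50,0,0,0,80],
  [0,105,-75,0,0,0,80],
  [0,140,-100,0,0,0,80],
  [0,150,-110,0,0,0,80],
])

```text
clock: 30.08
tool_pos: [270.9, 445.5, 251.6]
orientation: [-0.147, 1.569, 0.151]
force: [-0.2, -0.6, 0.7]
opening: 80.3
```

```bash
python3 plan.py 614 4 45.6 11; python3 - <<'E'
from h import *
R={}
for n in("scene","top"):
    R[n]=viewer.capture(n);cv2.imwrite(f"pics/{n}6.png",cv2.cvtColor(R[n],cv2.COLOR_RGB2BGR))
a=cv2.imread("pics/top6.png")[130:240,115:395];b=cv2.imread("pics/scene6.png")[125:265,90:410]
cv2.imwrite("pics/c6.png",np.vstack([cv2.resize(a,(640,251)),cv2.resize(b,(640,280))]))
E
```

```text
t30.08 pos [270.92 445.52 251.55] jaw 10.9 q6 2.40 F [-0.24 -0.64  0.7 ] open 80.3 
-> shift [ 203.6  -498.92  254.33] dist 596 turn [-0. -0. -0.] deg 0
```

View pics/c6.png

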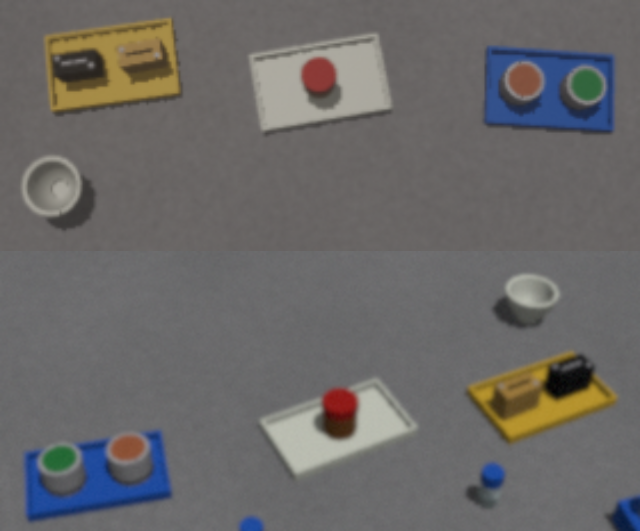

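All five stand upright in their trays, seen in both views. A numeric check before handing in:

```bash
python3 - <<'E'
from h import *
T=dict(blue=(612,-262,-2.6),yel=(631,243,9.1),white=(614,4,11.1))
im=rgb("pics/top6.png");h=hsv(im);H,S,V=[h[...,k].astype(int) for k in range(3)]
off=np.array([115,130]);s=280/640
N=dict(brown=((523,82),39,(H<20)&(S>90),"blue"),green=((586,86),39,(H>45)&(H<85)&(S>90),"blue"),jar=((319,76),48,((H<8)|(H>172))&(S>130),"white"),
 black=((78,66),40,V<70,"yel"),brass=((141,53),40,(H>8)&(H<20)&(V>100)&(S>60),"yel"),mortar=((52,187),42,(V>120)&(S<80),None))
for k,(p,z,m,t) in N.items():
    c=blob(m,np.array(p)*s+off,16 if k!="mortar" else 18)
    P=cast("top",cv2.convexHull(c)[:,0],z);cc,sz,a=rect(P);out=""
    if t:
        x,y,w=T[t];w=np.radians(w);d=cc+[1,-1.5]-[x,y];out=("in tray",np.array([d@[np.cos(w),np.sin(w)],d@[-np.sin(w),np.cos(w)]]))
    print(k,cc,np.array(sz),"%.0f"%a,out)
E
```

```text
brown [ 613.88 -225.14] [32.24 32.61] 45 ('in tray', array([ 1.27, 35.46]))
green [ 609.73 -296.63] [29.16 32.03] -2 ('in tray', array([  0.37, -36.15]))
jar [612.71   6.35] [30.27 33.58] 1 ('in tray', array([-0.12,  0.89]))
black [619.67 276.41] [32.77 56.13] -80 ('in tray', array([-5.15, 33.14]))
brass [637.48 207.02] [24.93 50.09] -77 ('in tray', array([  1.46, -38.19]))
mortar [485.06 299.11] [64.27 66.03] 3
```

```bash
python3 -c "
from workcell import ctrl
print(ctrl.job_done())"
```

```text
the job is handed in; nothing more can be done
None
```

I sorted all five accessories and handed the job in at about 30 s of the 112 s allowed. I worked in the order you gave: both holders into the blue tray, both slit blocks into the yellow tray, then the jar into the white tray.

**Pictures:** the final top and scene views show all five upright inside their trays, with the gripper clear of everything.

**Positions:** measured from the top view, four of the five lie within about 2 mm of where I meant to put them. The exception is the black block, which measured about 5 mm off across the tray and 3 mm along it. I put that down to its shadow being caught in the measurement, because the gripper pose at release was within about 1 mm. Even with that offset it sits inside the rim.

**Mortar:** it measures at the same position as at the start.

**Forces:** contact forces read at the end of each move stayed below about 7 N.

The two cameras disagreed by 2–3 mm on most positions, so I used values between them.

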